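# Slide the angle stop round the curved rod of a framer's mitre jig

## Task

Pick up the brass slider by its blue tab, thread it over the free end of the mitre jig's curved steel rod and slide it round the bend, pushing the black drag ring ahead of it until the ring comes up solid against the grey sleeve of the red stop. Turn it with the bend so that it does not bind hard on the rod, and stop pushing as soon as you feel the ring is home: the red stop is only clamped by friction and must stay where it is. Let go, leaving the slider hanging on the rod and still touching the ring's orange face, and leave the glue bottle, tape roll and moulding alone.

Things in the scene. Friction and masses are not known exactly. Their poses are not given: they have to be found in the camera images.
- jig: Fixed mitre jig: MDF board 200 x 270 x 18 mm (middle 85 mm along +x from the origin) with a level curved rod above it. Origin at the board's underside, straight below the arc's centre; z up; x points to the middle of the arc. A wooden post (30 mm thick, top 87 mm over the bench, at about +49 deg counter-clockwise from x) alone holds the rod. A strip 30 mm high lies near the origin.
- arc_centre (a point): Centre of the rod's arc, empty space at the height of the rod's axis, 75 mm over the bench. The round steel rod, 12 mm in diameter, follows a level arc of radius 140 mm about this point.
- rod_tip (a point): Free end of the rod, on its axis, at -50 deg from jig x (counter-clockwise seen from above); the rounded end stands 6 mm farther out. The slider goes on here and then moves counter-clockwise seen from above.
- set_collar: The red stop: collar 33 mm in diameter, 10 mm long, on the rod at a different place each time (+16 to +32 deg from jig x). Origin at the arc's centre; x points to the collar, 140 mm out; y is the rod's direction away from the free end. Clamped by friction, it slips along the rod at about 14 N; more than 2.5 mm counts as pushed along. It carries the sleeve and the drag ring.
- collar_face (a point): Middle of the red collar's face towards the free end, on the rod's axis. From it a grey sleeve, 25 mm in diameter, stands out round the rod by 2 to 20 mm, set differently each time and not measured: with the ring home, slider bore centre is 25 to 44 mm along the rod short of this point. Where the ring is home must be felt: the push rises from about 3.5 N to over 6 N.
- drag_ring: Black ring, 30 mm in diameter and 8 mm long, rubbing on the rod ahead of the grey sleeve, at first 15 to 40 mm clear of it. About 3.5 N pushes it along; it stays where left. Its orange front face (28 mm in diameter) stands out 5 mm and springs in by 4 mm (under 0.5 N). Origin at the arc's centre; the ring sits 140 mm out, about 5 deg clockwise of its x axis.
- slider: Loose sliding stop, about 0.22 kg, 92 mm tall, standing upright on its foot on the bench. Origin at the middle of its underside, z up, x along the bore (both ends alike). Steel foot 20 x 36 x 17.5 mm; above it a brass bushing along x, 24 mm long, 34 mm over its flared ends. Heavier below the bore, so it hangs upright on the rod.
- slider_bore (a point): Centre of the slider's bore, 32 mm above its underside. The bore is 14 mm in diameter and flares to 19 mm at both mouths. Released, the slider drops 1 to 2 mm until the top of the bore lies on the rod; friction then keeps it there against the orange face's spring. Over 30 N between slider and jig counts as binding hard.
- slider_tab (a point): Middle of the slider's blue tab, 69 mm above its underside: 20 mm (x) by 12 mm (y), from 47 to 92 mm above the underside, to be gripped across its 12 mm.
- glue_bottle: White bottle with orange cap, 54 mm in diameter, 130 mm tall; origin under its centre. Leave alone.
- tape_roll: Yellow ring lying flat, 90 mm in diameter, 25 mm high; origin under its centre. Leave alone.
- moulding: Length of frame moulding lying on the bench, 200 (x) x 30 x 24 mm; origin under its middle. Leave alone.
Things that resemble listed ones, but are neither listed nor needed, are in the scene too. Of the things that look like the slider, the smallest one is meant.

How it is judged:
By the outcome, as a careful person would: the job done as asked, in the order asked, and still so for the second after the job is handed in, with the robot touching nothing.
It also fails if it takes over 72 s, if anything falls off the work surface, if the arm or the gripper's body presses on something with over 40 N, if the wrist force passes 120 N, or if a joint passes its speed limit or range.

## Robot

A 6-joint arm with a two-finger parallel gripper is mounted at the origin on the work surface. World frame = base frame: x ahead of the robot, y to its left, z up, the work surface at z = 0. Lengths are in mm, angles in rad, forces in N, time in s.
With the tool pointing down it reaches from about 275 to 850 mm from the base axis. Payload 5.2 kg.
Tool frame: the origin (TCP) lies midway between the tips of the shut fingers; the grasp point (between the pads) lies r.hold_point_z behind it (r.hold_point_z is the distance from the TCP to the grasp point, in mm); z points along the fingers, y is the direction in which the jaws open and shut (so a half turn about z gives the same grasp; the last joint's range is limited). The gripper opens to 85 mm and grips with 20 to 120 N. Pads are 22 mm wide; open, the fingers measure 114 mm over their backs; the gripper's body (76 mm by 85 mm) begins 54 mm behind the grasp point. The pads swing forward as they close: fully open they stand 13 mm farther back than shut.
Start: joints at [-1.535, 0.259, 1.535, -0, 1.348, -0.203], TCP at [130.116, -534.392, 231.31] pointing down, gripper open.
Joint ranges: [-3.14, 3.14], [-0.91, 2.08], [0.19, 2.58], [-1.22, 4.36], [0.22, 2.71], [-3.12, 3.12]. Speed limits (rad/s): [2.57, 2.57, 3.14, 3.14, 3.14, 3.14].

## Interface

Orientations are given as [roll, pitch, yaw] about the fixed x, y, z axes, in that order (R = Rz(yaw) Ry(pitch) Rx(roll)).
In Python, from rig import r gives the robot as it stands. The module is installed in compiled form; this text tells all that it offers.
- The arm moves only by the tool arm_command, never from a script. Its argument "targets" is a list that holds one entry, the list of rows, each a list of 5 numbers: the shift along the tool's x, y, z in m, then the turn about the tool's z in units of 5 degrees (1.0 is 5 degrees), then the finger opening in m, from 0 to 0.0854. A call has 1 to 20 rows; each row shifts and turns the commanded pose from where the row before left it, along the tool's axes as they then stand; what a row does not reach is not made up. A row lasts 1/8 s, in which the tool goes at most 62.5 mm and 10.7 degrees, less where a joint would pass 70% of its speed; a pose out of reach is approached as far as the arm can. A call with a gripper value outside its range is refused whole. The fingers move at their own pace and stop on an object; "force" is the grip in N (left out, the last holds). Time passes only in rows, so rows that do not move let the fingers close. It gives the time, the measured TCP pose, the force and the opening at its end, in the units of the state.
- r.observe(): the state, without advancing time (a new reading comes with each control period).
- r.get_image(name): name is "scene" or "side" or "wrist"; returns a dict with "img" (420x560x3 uint8, blue, green, red), "depth" (420x560 float32, mm along the optical axis (not along the pixel's ray), 0 where there is no reading), "fx", "fy", "cx", "cy" (pixels), "pose" (4x4, takes a point from camera to world coordinates); the wrist camera has in their place "mount" (4x4, takes a point from camera to tool coordinates, whose origin is the TCP and whose axes are the flange's). Camera axes: x right, y up, looking along -z (the intrinsics and any distortion apply to the point x, -y, -z); pixel columns grow to the right and rows downward; lengths in mm; the calibration is good to about 2 mm. A picture is of the moment at which its call begins: read the wrist's pose just before it.
- r.sign_off(): hands the job in, once; it reports no verdict.
Trained networks look in a picture, given as the dict that the camera call returned (one of the last four; its "shot" number tells which), for a name from the list of things; names that differ only in an ending like _2 or _b are one class to them, and where a whole thing is asked for, a point or a joint stands for the part that bears it (a point fixed in the world has none). Each returns a list of dicts, best first, with "score" (0 to 1); they miss things now and then, are a little off and sometimes report something else, mostly with a low value. They report only what shows in the picture. A call takes as long as a camera call. They do not tell look-alikes from the thing itself.
- r.look_for(picture, label): "bbox" ([centre column, centre row, width, height] in pixels, round what is visible of it).
- r.cut_out(picture, label): "mask" (420x560 bool, what is visible of it) and "bbox" ([centre column, centre row, width, height] in pixels, round what is visible of it).
The state is a dict: "t": time; "joints": joint angles; "joint_velocities": joint speeds; "joint_torque": joint torques, N m; "position": TCP position; "tcp_rot": TCP orientation; "ft_force": force on the tool from outside, world axes, zero at the start; "moment": the same for the moment, N m; "finger_gap": opening from 0.0 (shut) to 1.0 (fully open).
Only numpy, scipy, OpenCV 4.12 (cv2) and the standard library are available. Lean on these libraries where they do the work, as an engineer would, in place of code of your own. Each camera call takes 0.05 s, during which the arm holds its last target. There are 200 camera calls.

## Working session

There is one attempt and no reset: what is moved stays moved. The work goes in short steps, Python scripts to look and compute and a tool call to move; the robot and the scene stay as the last step left them, time stands still between calls to the robot, and variables do not carry over. Pictures are saved under pics/ and viewed, about 8 in all and at most 12, crops included, and the job is handed in when it is done.

Besides the shell and the picture viewer there is one more tool, called after "Emit:" by a JSON object that holds its "op" and its "data". arm_command: Moves the arm, as the interface text tells. Its arguments: {"type":"object","properties":{"targets":{"type":"array","items":{"type":"array","items":{"type":"array","items":{"type":"number"}}}},"force":{"type":"number"}},"required":["targets"]}

```bash
mkdir -p pics; cat > h.py <<'E'
import numpy as np, cv2
from rig import r
from scipy.spatial.transform import Rotation as R
def shot(n):
    s=r.observe(); p=r.get_image(n)
    if 'pose' in p: p['T']=np.array(p['pose'])
    else:
        T=np.eye(4);T[:3,:3]=R.from_euler('xyz',s['tcp_rot']).as_matrix();T[:3,3]=s['position'];p['T']=T@np.array(p['mount'])
    return p
def cloud(p):
    d=p['depth'];v,u=np.mgrid[:420,:560]
    X=np.stack([(u-p['cx'])/p['fx']*d,-(v-p['cy'])/p['fy']*d,-d,np.ones_like(d)],-1)
    W=(X@p['T'].T)[...,:3]; W[d<=0]=np.nan; return W
E
python3 - <<'E'
from h import *
print(r.observe(), r.hold_point_z)
for n in ['scene','side','wrist']:
    p=shot(n);W=cloud(p);cv2.imwrite(f'pics/{n}0.png',p['img']);np.savez(f'{n}0.npz',W=W,img=p['img'])
    print(n,[k for k in p if k not in('img','depth')],p['fx'],p['T'][:3,3].round())
    for l in ['jig','slider','slider_tab','set_collar','drag_ring','glue_bottle','tape_roll','moulding']:
        for o in r.cut_out(p,l):
            w=W[o['mask']]; print(l,round(o['score'],2),np.round(o['bbox']),np.nanmedian(w,0).round(),np.nanmax(w[:,2]).round() if len(w) else 0)
E
```

```text
{'t': 0.0, 'joints': array([-1.53480160e+00,  2.59361359e-01,  1.53608872e+00, -1.20774735e-05,
        1.34800549e+00, -2.02789406e-01]), 'joint_velocities': array([ 8.66139386e-04,  3.51318879e-05, -1.23765265e-03,  6.78045717e-04,
       -7.19696694e-04,  8.15302659e-04]), 'joint_torque': array([-3.99914898e-04, -4.46032155e+01, -2.90573716e+01, -4.01854877e-04,
        1.17203113e-02, -3.91161211e-05]), 'position': array([ 130.09156421, -533.8453547 ,  230.46255783]), 'tcp_rot': array([-3.13976555e+00, -3.63661441e-04,  2.38786484e-01]), 'ft_force': array([-0.17169703, -0.77883061, -0.56676176]), 'moment': array([ 0.03301899, -0.01595539, -0.00350656]), 'finger_gap': 0.9998595567999276} 18.700000000000003
scene ['fx', 'fy', 'cx', 'cy', 'pose', 'shot', 'T'] 432.15356053853037 [1367.  558.  860.]
jig 0.65 [291. 237. 112.  70.] [597.  85.  18.] 93.0
slider 0.91 [201. 158.  17.  34.] [ 457. -366.   50.] 123.0
slider 0.7 [236. 163.  20.  35.] [ 412. -251.   52.] 124.0
slider 0.57 [215. 176.  12.  27.] [ 487. -277.   39.] 93.0
slider_tab 0.89 [200. 158.  17.  35.] [ 457. -366.   49.] 1
[... 940 characters left out ...]
r 0.72 [378. 175.  17.  32.] [ 474. -276.   38.] 93.0
slider 0.59 [393. 186.  25.  41.] [ 399. -246.   56.] 122.0
slider_tab 0.83 [410. 161.  21.  43.] [ 440. -363.   67.] 370.0
slider_tab 0.62 [378. 173.  17.  33.] [ 475. -276.   39.] 96.0
slider_tab 0.58 [395. 186.  22.  40.] [ 398. -247.   56.] 123.0
set_collar 0.52 [242. 206.  20.  20.] [606. 116.  83.] 93.0
drag_ring 0.52 [247. 199.  13.  11.] [613.  87.  82.] 90.0
glue_bottle 0.86 [314. 136.  20.  45.] [ 695. -245.   64.] 131.0
tape_roll 0.89 [361. 153.  30.  19.] [ 591. -355.   16.] 28.0
moulding 0.89 [137. 364.  44.  94.] [455. 489.  14.] 27.0
wrist ['fx', 'fy', 'cx', 'cy', 'mount', 'shot', 'T'] 356.28678939150194 [ 210. -516.  374.]
```

```bash
python3 -c "
import cv2,numpy as np
a=[cv2.imread(f'pics/{n}0.png') for n in('scene','side','wrist')]
cv2.imwrite('pics/a.png',a[0]);cv2.imwrite('pics/b.png',a[1])"
```

```text
(no output)
```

View pics/scene0.png

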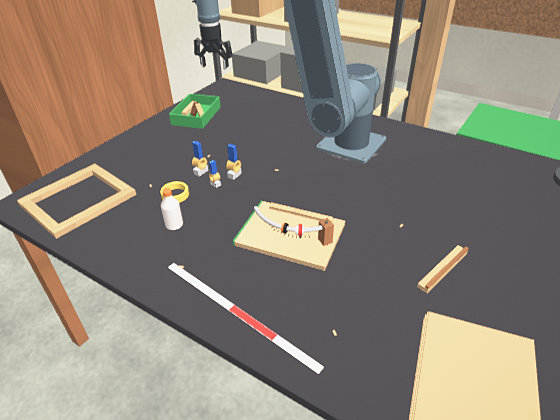

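View pics/side0.png

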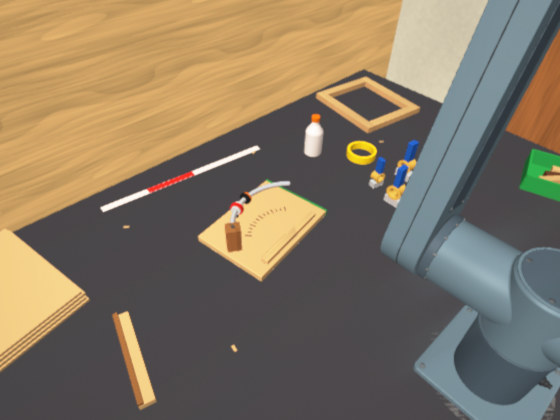

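Three look-alikes with a blue tab, by scene pixel: (201,158) 123 mm tall, (236,163) 124 mm tall and (215,176) 93 mm tall. The smallest, (215,176) at about (481,-277), matches the 92 mm in the description. The jig's free rod end is at pixel (257,207), the ring at (285,229), the red collar at (298,230) and the post at (326,232). I'll move the wrist camera over the slider for a close check.

Emit:
{"op": "arm_command", "data": {"targets": [[[0.04,-0.0205,0,0,0.085],[0.04,-0.0205,0,0,0.085],[0.04,-0.0205,0,0,0.085],[0.04,-0.0205,0,0,0.085],[0.04,-0.0205,0,0,0.085],[0.04,-0.0205,0,0,0.085],[0.04,-0.0205,0,0,0.085],[0.038,-0.0205,0,0,0.085],[0,0,0,0,0.085],[0,0,0,0,0.085]]]}}

```text
t: 2.6
position: [400.1, -300.0, 231.3]
tcp_rot: [3.141, 0.0, 0.24]
ft_force: [-0.1, -0.2, 1.3]
finger_gap: 0.998
```

```bash
python3 - <<'E'
from h import *
s=r.observe();print(s['t'],s['position'],s['tcp_rot'])
p=shot('wrist');W=cloud(p);cv2.imwrite('pics/w1.png',p['img']);np.savez('w1.npz',W=W,img=p['img'])
print(np.round(p['mount'],3),p['fx'],p['cx'],p['cy'])
for l in ['slider','slider_tab','slider_bore']:
    for o in r.cut_out(p,l):
        w=W[o['mask']]; print(l,round(o['score'],2),np.round(o['bbox']),np.nanmedian(w,0).round(),np.nanmax(w[:,2]).round())
E
```

```text
2.6 [ 400.1269702  -299.9816097   231.31313216] [3.14130122e+00 4.61851179e-04 2.39625604e-01]
[[ 0.00000e+00  9.48000e-01  3.19000e-01  8.16000e+01]
 [ 1.00000e+00 -0.00000e+00  0.00000e+00  8.13000e-01]
 [ 1.00000e-03  3.19000e-01 -9.48000e-01 -1.42756e+02]
 [ 0.00000e+00  0.00000e+00  0.00000e+00  1.00000e+00]] 356.28678939150194 278.84526739043616 207.21559542464337
slider 0.87 [280.  86.  46.  38.] [ 480. -283.   45.] 94.0
slider 0.86 [376. 150.  75.  64.] [ 451. -366.   62.] 124.0
slider 0.79 [232. 167.  51.  62.] [ 410. -260.   81.] 124.0
slider_tab 0.84 [379. 150.  71.  62.] [ 451. -366.   62.] 124.0
slider_tab 0.73 [280.  90.  39.  37.] [ 480. -283.   45.] 94.0
slider_tab 0.58 [234. 167.  51.  70.] [ 410. -260.   79.] 124.0
slider_bore 0.98 [232. 168.  56.  68.] [ 410. -260.   79.] 124.0
slider_bore 0.92 [376. 148.  75.  68.] [ 451. -367.   61.] 124.0
slider_bore 0.84 [283.  88.  43.  36.] [ 480. -283.   45.] 94.0
```

View pics/w1.png

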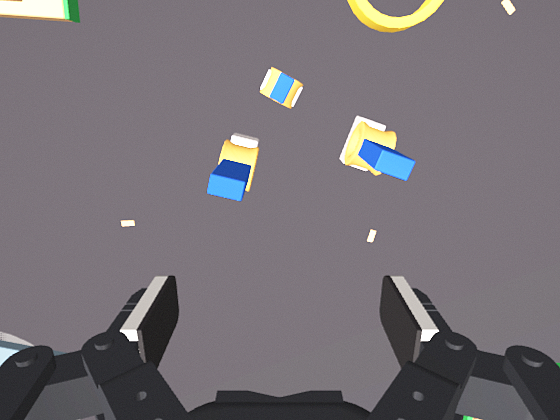

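The close view shows the small slider at (281,87), its bore roughly along the 30° image diagonal. The two larger look-alikes are at (232,167) and (376,150), so the choice holds. Next I'll look at the jig from above.

Emit:
{"op": "arm_command", "data": {"targets": [[[0.034,-0.0405,-0.007,0,0.085],[0.034,-0.0405,-0.007,0,0.085],[0.034,-0.0405,-0.007,0,0.085],[0.034,-0.0405,-0.007,0,0.085],[0.034,-0.0405,-0.007,0,0.085],[0.034,-0.0405,-0.007,0,0.085],[0.034,-0.0405,-0.007,0,0.085],[0.034,-0.0405,-0.007,0,0.085],[0,0,0,0,0.085],[0,0,0,0,0.085]]]}}

```text
t: 4.05
position: [587.7, 78.4, 286.9]
tcp_rot: [3.141, 0.001, 0.238]
ft_force: [-0.6, -0.2, 0.2]
finger_gap: 0.998
```

```bash
python3 - <<'E'
from h import *
d=np.load('w1.npz');W,im=d['W'],d['img']
hsv=cv2.cvtColor(im,cv2.COLOR_BGR2HSV)
blue=(abs(hsv[...,0].astype(int)-110)<15)&(hsv[...,1]>120)
m=blue&(abs(W[...,2]-93)<5)&(abs(W[...,0]-480)<40)&(abs(W[...,1]+280)<30)
q=W[m];print('tab top',m.sum(),np.median(q,0),cv2.minAreaRect(q[:,:2].astype(np.float32)))
near=(abs(W[...,0]-480)<40)&(abs(W[...,1]+280)<40)
for a,b in((10,25),(25,55)):
    q=W[near&(W[...,2]>a)&(W[...,2]<b)];print(a,b,len(q),cv2.minAreaRect(q[:,:2].astype(np.float32)))
s=r.observe();print(s['t'],s['position'],s['tcp_rot'])
p=shot('wrist');W=cloud(p);cv2.imwrite('pics/w2.png',p['img']);np.savez('w2.npz',W=W,img=p['img'])
for l in ['jig','set_collar','drag_ring','rod_tip','collar_face']:
    for o in r.cut_out(p,l):
        w=W[o['mask']]; print(l,round(o['score'],2),np.round(o['bbox']),np.nanmedian(w,0).round(),np.nanmax(w[:,2]).round())
# board top edges
z=W[...,2];
q=W[(abs(z-18)<4)&(abs(W[...,0]-560)<250)&(abs(W[...,1]-90)<220)][:,:2].astype(np.float32);print('board',len(q),cv2.minAreaRect(q))
# rod
m=(z>70)&(z<86)&(abs(W[...,0]-560)<200)&(abs(W[...,1]-70)<170)
q=W[m]
def fit(q):
    A=np.c_[2*q[:,:2],np.ones(len(q))];x=np.linalg.lstsq(A,(q[:,:2]**2).sum(1),rcond=None)[0]
    return x[:2],np.sqrt(x[2]+x[:2]@x[:2])
print('rod pts',len(q),fit(q),np.percentile(q,[2,98],axis=0))
E
```

```text
tab top 390 [ 479.89596243 -283.39699261   92.28374853] ((479.7802429199219, -283.40924072265625), (10.719186782836914, 19.224512100219727), 75.90802764892578)
10 25 130 ((479.2342834472656, -282.8927001953125), (35.723793029785156, 19.699913024902344), 76.54593658447266)
25 55 493 ((479.3227844238281, -283.216552734375), (31.107379913330078, 23.890491485595703), 76.41812896728516)
4.05 [587.69105389  78.40823346 286.86018994] [3.14125111e+00 1.11022064e-03 2.38421900e-01]
jig 0.8 [284. 177. 257. 174.] [578.  71.  19.] 93.0
set_collar 0.61 [257. 144.  62.  38.] [612. 115.  87.] 93.0
drag_ring 0.97 [282. 140.  14.  30.] [621.  83.  88.] 92.0
drag_ring 0.16 [529. 315.  60.  58.] [ 482. -276.   44.] 94.0
rod_tip 0.81 [285. 176. 260. 178.] [578.  71.  19.] 93.0
collar_face 0.9 [258. 146.  66.  36.] [612. 115.  87.] 93.0
board 30657 ((565.474365234375, 67.5890121459961), (200.32286071777344, 274.48675537109375), 10.047099113464355)
rod pts 2927 (array([500.63141427,  59.11180154]), np.float64(124.17918673468087)) [[559.66595385 -32.88522574  75.15445995]
 [629.99685078 177.09513268  85.72732493]]
```

View pics/w2.png

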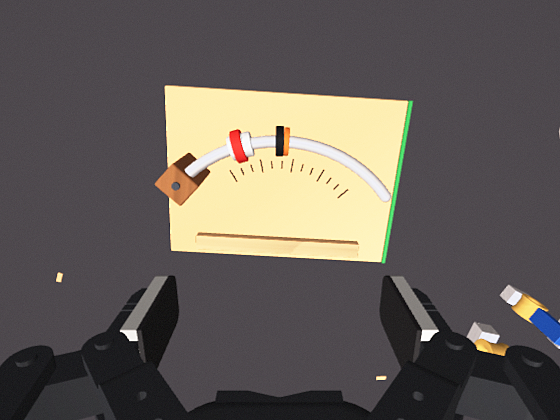

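Board, rod, ring and collar are all clear: rod tip at (386,196), orange/black ring at (282,140), sleeve and red collar at (240,146), post at (182,180). Now I'll fit the rod arc and collar.

```bash
python3 - <<'E'
from h import *
from scipy.optimize import least_squares
d=np.load('w2.npz');W,im=d['W'],d['img']
print(r.observe()['joints'].round(3))
h=cv2.cvtColor(im,cv2.COLOR_BGR2HSV);z=W[...,2]
c0=np.array([481.8,52.8]);dx=W[...,:2]-c0;ang=np.degrees(np.arctan2(dx[...,1],dx[...,0]));rad=np.hypot(dx[...,0],dx[...,1])
near=(abs(rad-140)<25)&(z>60)
m=near&(ang>-38)&(ang<3)&(z>66)&(z<86)
q=W[m]; cen=None
f=lambda p:np.hypot(np.hypot(q[:,0]-p[0],q[:,1]-p[1])-140,q[:,2]-p[2])-6
s=least_squares(f,[*c0,75],loss='soft_l1');print('torus R140',s.x,np.std(s.fun),m.sum())
g=lambda p:np.hypot(np.hypot(q[:,0]-p[0],q[:,1]-p[1])-p[3],q[:,2]-p[2])-6
s2=least_squares(g,[*c0,75,140],loss='soft_l1');print('torus free',s2.x)
c=s.x[:2]
dx=W[...,:2]-c;ang=np.degrees(np.arctan2(dx[...,1],dx[...,0]))
q=ang[near&(ang<-20)];print('min ang',np.sort(q)[[0,3,10]], 'z tip')
H,S,V=[h[...,i].astype(int) for i in range(3)]
red=((H<6)|(H>174))&(S>150)&near;org=(H>=8)&(H<22)&(S>200)&near&(z>78);blk=(V<60)&near&(z>75)
top=near&(z>80)
for n,mm in(('red',red),('org',org&top),('blk',blk&top)):
    print(n,mm.sum(),np.percentile(ang[mm],[2,50,98]).round(2),np.percentile(z[mm],98).round(1))
for a in np.arange(4,34,1.):
    k=near&(abs(ang-a)<.5);print(int(a),np.round(np.nanpercentile(z[k],95),1),end='; ')
E
```

```text
[-0.056  0.307  1.332 -0.     1.502  1.278]
torus R140 [481.40146122  54.59004004  75.28915995] 0.6113736146378167 1171
torus free [480.46601349  54.89064619  75.28922669 140.9630129 ]
min ang [-42.00205495 -41.30607196 -40.87855225] z tip
red 321 [27.   28.78 30.61] 92.3
org 59 [ 8.94  9.7  53.29] 89.4
blk 29981 [-16.6   16.28  42.85] 373.1
4 373.9; 5 368.6; 6 368.6; 7 368.5; 8 368.5; 9 368.5; 10 368.3; 11 368.5; 12 368.5; 13 368.7; 14 368.7; 15 368.7; 16 368.4; 17 368.5; 18 368.6; 19 368.7; 20 368.6; 21 373.8; 22 373.8; 23 373.9; 24 373.5; 25 373.5; 26 373.4; 27 373.3; 28 372.4; 29 370.3; 30 368.2; 31 366.6; 32 363.1; 33 358.5;
```

Emit:
{"op": "arm_command", "data": {"targets": [[[-0.0238,0.0407,0.006,0,0.05],[-0.0238,0.0407,0.006,0,0.05],[-0.0238,0.0407,0.006,0,0.05],[-0.0238,0.0407,0.006,0,0.05],[-0.0238,0.0407,0.006,0,0.05],[-0.0238,0.0407,0.006,0,0.05],[-0.0238,0.0407,0.006,0,0.05],[-0.0238,0.041,0.006,0,0.05],[0,0,0.0195,1.37,0.05],[0,0,0.0195,1.37,0.05],[0,0,0.0195,1.37,0.05],[0,0,0.0195,1.36,0.05],[0,0,0,0,0.05],[0,0,0,0,0.05]]]}}

```text
t: 6.1
position: [480.2, -282.9, 162.2]
tcp_rot: [3.141, -0.001, -0.237]
ft_force: [0.2, -0.2, 0.0]
finger_gap: 0.584
```

```bash
python3 - <<'E'
from h import *
s=r.observe();print(s['t'],s['position'],s['tcp_rot'],s['ft_force'])
p=shot('wrist');W=cloud(p);cv2.imwrite('pics/w3.png',p['img'])
hsv=cv2.cvtColor(p['img'],cv2.COLOR_BGR2HSV)
blue=(abs(hsv[...,0].astype(int)-110)<15)&(hsv[...,1]>120)
near=(abs(W[...,0]-480)<40)&(abs(W[...,1]+283)<40)
q=W[near&blue&(W[...,2]>85)];print(len(q),np.median(q,0),cv2.minAreaRect(q[:,:2].astype(np.float32)))
q=W[near&(W[...,2]>10)&(W[...,2]<25)];print(len(q),cv2.minAreaRect(q[:,:2].astype(np.float32)))
E
```

```text
6.1 [ 480.19194211 -282.88244284  162.1540803 ] [ 3.14106215e+00 -9.74755864e-04 -2.36737239e-01] [ 0.18998075 -0.21194536  0.0144776 ]
599 [ 481.14230172 -283.46956473   92.19729894] ((480.9472961425781, -284.1119384765625), (59.72005844116211, 22.707515716552734), 77.12215423583984)
276 ((481.156005859375, -283.2210693359375), (35.61833572387695, 21.65502166748047), 76.80103302001953)
```

View pics/w3.png

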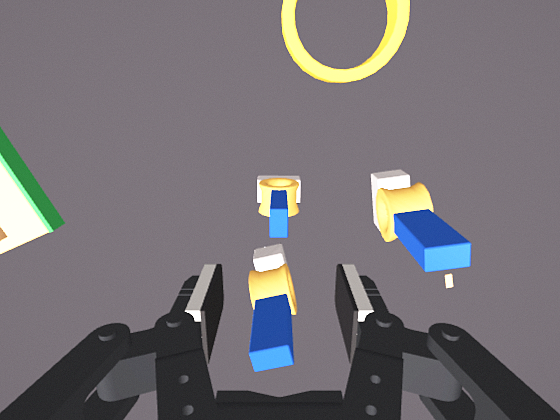

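The small slider is at (279,210), in line with the jaws; the tall one at (272,320) only appears between the fingers by perspective, as it stands about 78 mm behind. I'll descend and grip.

Emit:
{"op": "arm_command", "data": {"targets": [[[0.0005,0.0003,0.035,0,0.05],[0,0,0.035,0,0.05],[0,0,0.025,0,0.05],[0,0,0.01,0,0.05],[0,0,0,0,0.05],[0,0,0,0,0.0],[0,0,0,0,0.0],[0,0,0,0,0.0],[0,0,0,0,0.0],[0,0,0,0,0.0],[0,0,0,0,0.0]]], "force": 80}}

```text
t: 7.52
position: [481.2, -283.3, 57.5]
tcp_rot: [3.141, -0.002, -0.238]
ft_force: [0.2, 1.5, 6.6]
finger_gap: 0.13
```

Emit:
{"op": "arm_command", "data": {"targets": [[[0,0,-0.02,0,0.0],[0,0,-0.04,0,0.0],[0,0,-0.04,0,0.0],[0,0,-0.033,0,0.0],[0.0053,-0.0453,0,0,0.0],[0.0053,-0.0453,0,0,0.0],[0.0053,-0.0453,0,0,0.0],[0.0053,-0.0453,0,0,0.0],[0.0053,-0.0453,0,0,0.0],[0,0,0,-1.6,0.0],[0,0,0,-1.6,0.0],[0,0,0,-1.6,0.0],[0,0,0,-1.6,0.0],[0,0,0,-1.6,0.0],[0,0,0,-1.6,0.0],[0,0,0,-1.6,0.0],[0,0,0,-1.55,0.0],[0,0,0,0,0.0],[0,0,0,0,0.0]]]}}

```text
t: 9.9
position: [559.5, -68.9, 189.1]
tcp_rot: [-3.141, 0.0, 0.872]
ft_force: [0.1, 0.2, -1.9]
finger_gap: 0.126
```

```bash
python3 - <<'E'
from h import *
from scipy.optimize import least_squares
s=r.observe();print(s['t'],s['position'],s['tcp_rot'],s['ft_force'],s['finger_gap'])
p=shot('wrist');W=cloud(p);cv2.imwrite('pics/w4.png',p['img']);np.savez('w4.npz',W=W,img=p['img'])
z=W[...,2];c0=np.array([481.4,54.6])
for it in range(2):
    dx=W[...,:2]-c0;ang=np.degrees(np.arctan2(dx[...,1],dx[...,0]));rad=np.hypot(dx[...,0],dx[...,1])
    m=(abs(rad-140)<12)&(ang>-38)&(ang<4)&(z>66)&(z<86);q=W[m]
    f=lambda p:np.hypot(np.hypot(q[:,0]-p[0],q[:,1]-p[1])-140,q[:,2]-p[2])-6
    o=least_squares(f,[*c0,75],loss='soft_l1');c0=o.x[:2]
    print(o.x,len(q),np.std(o.fun))
k=(abs(rad-140)<12)&(z>66)&(z<86)
print('tip',np.sort(ang[k&(ang<-30)&(ang>-46)])[[0,5,15]], np.unique(ang[k&(ang>-38)&(ang<30)].round(-1),return_counts=True))
for a in range(-36,1,6):
    t=k&(abs(ang-a)<3);print(a,t.sum(),np.percentile(z[t],97).round(2),rad[t&(z>79)].mean().round(2))
E
```

```text
9.9 [559.54175318 -68.89498128 189.12679587] [-3.14117341e+00  1.99778003e-04  8.71596266e-01] [ 0.10184513  0.20376144 -1.90775487] 0.1259331515878838
[481.62664769  54.44509352  75.25836145] 2666 0.5797583464230888
[481.62678562  54.44579593  75.25802027] 2665 0.5797880339696195
tip [-42.06299371 -41.83064732 -41.50183839] (array([-40., -30., -20., -10.,   0.]), array([178, 641, 705, 771, 370]))
-36 364 82.02 140.13
-30 382 82.18 140.06
-24 408 82.19 140.02
-18 432 82.19 140.11
-12 456 81.93 140.14
-6 480 82.33 139.94
0 205 82.29 138.99
```

View pics/w4.png

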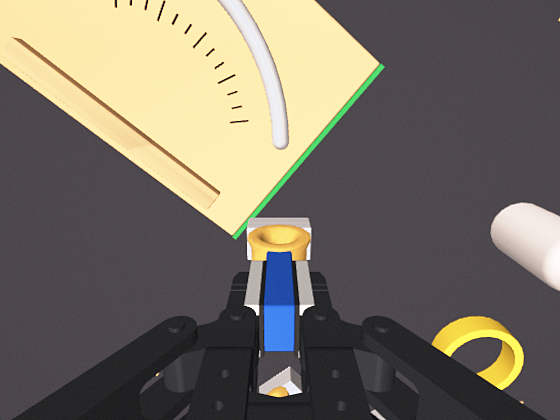

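The slider is upright in the jaws, its bore at (279,240) lined up under the rod tip at (281,140), and both arc fits agree within 0.3 mm. I'll lower to rod height and move up to the tip.

Emit:
{"op": "arm_command", "data": {"targets": [[[0,0.0012,0.03,-0.05,0.0],[0,0,0.03,0,0.0],[0,0,0.02,0,0.0],[0,0,0.0086,0,0.0],[0,0,0,0,0.0],[0.005,0,0,0,0.0],[0.005,0,0,0,0.0],[0.005,0,0,0,0.0],[0,0,0,0,0.0],[0,0,0,0,0.0]]]}}

```text
t: 11.2
position: [570.2, -58.1, 100.7]
tcp_rot: [3.142, 0.0, 0.879]
ft_force: [-0.1, 0.6, -2.3]
finger_gap: 0.13
```

```bash
cat >> h.py <<'E'
C=np.array([481.6,54.45]);RR=140.
def where():
    s=r.observe();P=np.array(s['position']);d=P[:2]-C;th=np.arctan2(d[1],d[0]);rad=np.hypot(*d)
    yaw=s['tcp_rot'][2];t=np.array([-np.sin(th),np.cos(th)]);n=np.array([np.cos(th),np.sin(th)]);f=s['ft_force']
    print('t %.2f theta %.2f rad %.2f z %.2f yawerr %.2f deg'%(s['t'],np.degrees(th),rad,P[2],np.degrees(yaw-th)-90),'F tan %.2f rad %.2f z %.2f'%(f[:2]@t,f[:2]@n,f[2]),'M',np.round(s['moment'],2),'rp',s['tcp_rot'][:2].round(3))
    tip=C+RR*np.array([np.cos(np.radians(-39.8)),np.sin(np.radians(-39.8))]);e=P[:2]-tip;a=np.radians(50.2)
    print('from tip: along %.2f outward %.2f'%(e@[np.cos(a),np.sin(a)],e@[np.sin(a),-np.cos(a)]))
    return s
E
python3 - <<'E'
from h import *
where()
p=shot('wrist');cv2.imwrite('pics/w5.png',p['img'][100:300,140:420])
p=shot('side');cv2.imwrite('pics/s5.png',cv2.resize(p['img'][110:270,180:400],None,fx=3,fy=3,interpolation=2))
E
```

```text
t 11.20 theta -51.79 rad 143.24 z 100.74 yawerr 12.14 deg F tan 0.25 rad -0.51 z -2.33 M [ 0.09 -0.01  0.  ] rp [3.142 0.   ]
from tip: along -29.76 outward 0.11
```

View pics/w5.png

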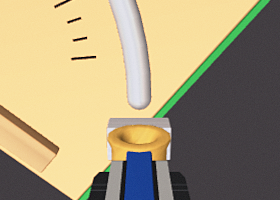

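The rod tip at crop (139,104) lies right ahead of the bore at crop (138,135). I'll insert straight.

Emit:
{"op": "arm_command", "data": {"targets": [[[0.003,0,0,0,0.0],[0.003,0,0,0,0.0],[0.003,0,0,0,0.0],[0.003,0,0,0,0.0],[0.003,0,0,0,0.0],[0.003,0,0,0,0.0],[0.003,0,0,0,0.0],[0,0,0,0,0.0]]]}}

```text
t: 12.3
position: [583.8, -41.8, 100.7]
tcp_rot: [3.142, -0.0, 0.879]
ft_force: [0.1, -0.5, -1.8]
finger_gap: 0.13
```

```bash
python3 -c "
from h import *
where()"
```

```text
t 12.30 theta -43.30 rad 140.38 z 100.69 yawerr 3.65 deg F tan -0.25 rad 0.40 z -1.81 M [ 0.05 -0.02 -0.01] rp [ 3.142 -0.   ]
from tip: along -8.58 outward 0.12
```

Emit:
{"op": "arm_command", "data": {"targets": [[[0.003,0,0,0,0.0],[0.003,0,0,0,0.0],[0.0026,0,0,0,0.0],[0.0061,-0.00013,0,-0.5,0.0],[0.0061,-0.00013,0,-0.5,0.0],[0.0061,-0.00013,0,-0.5,0.0],[0.0061,-0.00013,0,-0.5,0.0],[0,0,0,0,0.0]]]}}

```text
t: 13.3
position: [603.2, -14.8, 100.7]
tcp_rot: [3.142, -0.0, 1.054]
ft_force: [0.4, 0.4, -1.7]
finger_gap: 0.129
```

```bash
python3 -c "
from h import *
where()"
```

```text
t 13.30 theta -29.67 rad 139.94 z 100.67 yawerr 0.08 deg F tan 0.55 rad 0.19 z -1.69 M [-0.01  0.    0.03] rp [ 3.142 -0.   ]
from tip: along 24.62 outward -2.24
```

Emit:
{"op": "arm_command", "data": {"targets": [[[0.0061,-0.00013,0,-0.5,0.0],[0.0061,-0.00013,0,-0.5,0.0],[0.0061,-0.00013,0,-0.5,0.0],[0.0061,-0.00013,0,-0.5,0.0],[0.0061,-0.00013,0,-0.5,0.0],[0.0061,-0.00013,0,-0.5,0.0],[0.0061,-0.00013,0,-0.5,0.0],[0.0061,-0.00013,0,-0.5,0.0],[0.0061,-0.00013,0,-0.5,0.0],[0.0061,-0.00013,0,-0.5,0.0],[0,0,0,0,0.0]]]}}

```text
t: 14.68
position: [620.9, 43.0, 100.7]
tcp_rot: [-3.142, -0.0, 1.491]
ft_force: [-0.4, -0.1, -1.2]
finger_gap: 0.131
```

```bash
python3 - <<'E'
from h import *
where()
p=shot('wrist');cv2.imwrite('pics/w6.png',p['img'][60:360,80:480])
E
```

```text
t 14.68 theta -4.69 rad 139.73 z 100.72 yawerr 0.09 deg F tan -0.13 rad -0.41 z -1.19 M [ 0.   -0.06 -0.01] rp [-3.142 -0.   ]
from tip: along 80.37 outward -25.69
```

View pics/w6.png

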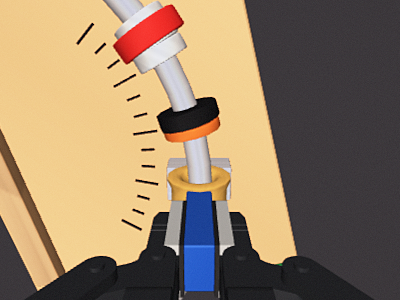

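Threaded: the rod runs into the bore at crop (200,180). The ring is at (188,120) still clear of the sleeve, with the sleeve and red collar at (160,45). I'll keep advancing and estimate the sleeve face from depth.

Emit:
{"op": "arm_command", "data": {"targets": [[[0.0024,0.0001,0,-0.2,0.0],[0.0024,0,0,-0.2,0.0],[0.0024,0,0,-0.2,0.0],[0.0024,0,0,-0.2,0.0],[0.0024,0,0,-0.2,0.0],[0.0024,0,0,-0.2,0.0],[0,0,0,0,0.0]]]}}

```text
t: 15.6
position: [621.5, 57.1, 100.7]
tcp_rot: [-3.142, -0.0, 1.595]
ft_force: [0.3, -0.3, -1.9]
finger_gap: 0.13
```

```bash
cat >> h.py <<'E'
def prof():
    p=shot('wrist');W=cloud(p);im=p['img'];z=W[...,2]
    d=W[...,:2]-C;ang=np.degrees(np.arctan2(d[...,1],d[...,0]));rad=np.hypot(d[...,0],d[...,1])
    h=cv2.cvtColor(im,cv2.COLOR_BGR2HSV).astype(int)
    k=(abs(rad-140)<8)&(z>70)&(z<100)
    for a in np.arange(6,32,.6):
        t=k&(abs(ang-a)<.3)
        if t.sum()>2: print('%.1f:%.1f'%(a,np.percentile(z[t],90)),end=' ')
    red=k&((h[...,0]<6)|(h[...,0]>174))&(h[...,1]>150)&(z>85)
    print('\nred',red.sum(),np.percentile(ang[red],[3,50,97]).round(2)); return p
E
python3 -c "
from h import *
where();prof()"
```

```text
t 15.60 theta 1.08 rad 139.92 z 100.71 yawerr 0.28 deg F tan -0.26 rad 0.27 z -1.89 M [-0.04 -0.02 -0.02] rp [-3.142 -0.   ]
from tip: along 91.57 outward -34.21
6.0:81.5 6.6:81.3 7.2:81.8 8.4:87.8 9.0:88.9 9.6:89.5 10.2:89.2 10.8:89.5 11.4:90.2 12.0:90.1 12.6:90.2 13.2:90.4 13.8:89.6 14.4:85.9 15.0:81.4 15.6:81.6 16.2:81.5 16.8:81.6 17.4:81.4 18.0:81.6 18.6:81.4 19.2:81.3 19.8:81.5 20.4:81.5 21.0:81.6 21.6:81.6 22.2:81.3 22.8:81.5 23.4:85.5 24.0:88.0 24.6:87.9 25.2:87.8 25.8:87.8 26.4:87.6 27.0:91.1 27.6:91.8 28.2:91.8 28.8:91.8 29.4:91.7 30.0:91.9 30.6:91.9 31.2:90.8 31.8:87.8 
red 883 [27.23 29.1  30.94]
```

Emit:
{"op": "arm_command", "data": {"targets": [[[0.0024,0,0,-0.18,0.0],[0.0024,0,0,-0.19,0.0],[0.0024,0,0,-0.19,0.0],[0.0024,0,0,-0.19,0.0],[0.0024,0,0,-0.2,0.0],[0.0024,0,0,-0.2,0.0],[0.0012,0,0,-0.1,0.0],[0.0012,0,0,-0.1,0.0],[0.0012,0,0,-0.1,0.0],[0.0012,0,0,-0.1,0.0]]]}}

```text
t: 16.9
position: [620.0, 75.9, 100.8]
tcp_rot: [3.141, 0.0, 1.73]
ft_force: [1.3, -3.4, -1.6]
finger_gap: 0.127
```

```bash
python3 -c "
from h import *
where()"
```

```text
t 16.90 theta 8.80 rad 140.08 z 100.77 yawerr 0.30 deg F tan -3.60 rad 0.78 z -1.55 M [-0.81 -0.09  0.  ] rp [3.141 0.   ]
from tip: along 105.08 outward -47.37
```

Emit:
{"op": "arm_command", "data": {"targets": [[[0.0012,0,0,-0.09,0.0],[0.0012,0,0,-0.09,0.0],[0.0012,0,0,-0.09,0.0],[0.0012,0,0,-0.09,0.0],[0.0012,0,0,-0.1,0.0],[0.0012,0,0,-0.1,0.0]]]}}

```text
t: 17.65
position: [618.7, 83.1, 100.7]
tcp_rot: [3.141, -0.0, 1.779]
ft_force: [0.5, -3.5, -1.5]
finger_gap: 0.126
```

```bash
python3 -c "
from h import *
where()"
```

```text
t 17.65 theta 11.81 rad 140.07 z 100.73 yawerr 0.10 deg F tan -3.52 rad -0.27 z -1.51 M [-0.74 -0.12  0.06] rp [ 3.141 -0.   ]
from tip: along 109.80 outward -53.02
```

Emit:
{"op": "arm_command", "data": {"targets": [[[0.0008,0,0,-0.07,0.0],[0.0008,0,0,-0.07,0.0],[0.0008,0,0,-0.07,0.0],[0.0006,0,0,-0.05,0.0],[0.0006,0,0,-0.05,0.0]]]}}

```text
t: 18.27
position: [617.9, 86.6, 100.7]
tcp_rot: [3.142, 0.0, 1.806]
ft_force: [0.6, -4.0, -1.4]
finger_gap: 0.128
```

Emit:
{"op": "arm_command", "data": {"targets": [[[0.0005,0,0,-0.04,0.0],[0.0005,0,0,-0.04,0.0]]]}}

```text
t: 18.52
position: [617.7, 87.6, 100.7]
tcp_rot: [3.141, -0.0, 1.812]
ft_force: [1.5, -3.4, -1.6]
finger_gap: 0.129
```

Emit:
{"op": "arm_command", "data": {"targets": [[[0.0005,0,0,-0.04,0.0],[0.0005,0,0,-0.04,0.0]]]}}

```text
t: 18.77
position: [617.5, 88.5, 100.7]
tcp_rot: [3.141, -0.0, 1.819]
ft_force: [1.5, -3.6, -2.3]
finger_gap: 0.127
```

```bash
python3 -c "
from h import *
where()"
```

```text
t 18.77 theta 14.09 rad 140.08 z 100.73 yawerr 0.16 deg F tan -3.82 rad 0.58 z -2.26 M [-0.72 -0.24  0.07] rp [ 3.141 -0.   ]
from tip: along 113.17 outward -57.44
```

Emit:
{"op": "arm_command", "data": {"targets": [[[0.0005,0,0,-0.03,0.0]]]}}

```text
t: 18.9
position: [617.3, 89.0, 100.7]
tcp_rot: [3.141, 0.0, 1.822]
ft_force: [1.7, -3.7, -2.2]
finger_gap: 0.129
```

Emit:
{"op": "arm_command", "data": {"targets": [[[0.0004,0,0,-0.03,0.0]]]}}

```text
t: 19.02
position: [617.2, 89.4, 100.7]
tcp_rot: [3.142, -0.0, 1.825]
ft_force: [2.5, -3.8, -1.4]
finger_gap: 0.129
```

Emit:
{"op": "arm_command", "data": {"targets": [[[0.0004,0,0,-0.03,0.0]]]}}

```text
t: 19.15
position: [617.1, 89.8, 100.7]
tcp_rot: [3.142, 0.0, 1.827]
ft_force: [1.0, -3.1, -1.2]
finger_gap: 0.126
```

Still about 3.8 N, so not home yet. I'll carry on in single small steps.

Emit:
{"op": "arm_command", "data": {"targets": [[[0.0004,0,0,-0.03,0.0]]]}}

```text
t: 19.27
position: [617.0, 90.2, 100.7]
tcp_rot: [3.142, 0.0, 1.83]
ft_force: [1.0, -3.3, -1.0]
finger_gap: 0.129
```

Emit:
{"op": "arm_command", "data": {"targets": [[[0.0004,0,0,-0.03,0.0]]]}}

```text
t: 19.4
position: [616.9, 90.6, 100.8]
tcp_rot: [3.141, 0.0, 1.832]
ft_force: [1.3, -3.2, -0.9]
finger_gap: 0.131
```

```bash
python3 -c "
from h import *
where();prof()"
```

```text
t 19.40 theta 14.95 rad 140.06 z 100.75 yawerr 0.04 deg F tan -3.46 rad 0.45 z -0.94 M [-0.72 -0.26  0.08] rp [3.141 0.   ]
from tip: along 114.38 outward -59.16
15.6:87.8 16.2:88.5 16.8:88.9 17.4:89.7 18.0:98.9 18.6:92.5 19.2:90.7 19.8:90.1 20.4:90.2 21.0:90.1 21.6:90.2 22.2:90.4 22.8:89.4 23.4:86.7 24.0:87.6 24.6:87.8 25.2:87.7 25.8:87.7 26.4:88.0 27.0:91.4 27.6:91.8 28.2:91.8 28.8:92.1 29.4:91.9 30.0:91.8 30.6:91.9 31.2:90.8 31.8:87.7 
red 777 [27.34 29.39 31.1 ]
```

Emit:
{"op": "arm_command", "data": {"targets": [[[0.0003,0,0,-0.03,0.0]]]}}

```text
t: 19.58
position: [616.8, 90.9, 100.7]
tcp_rot: [3.142, 0.0, 1.835]
ft_force: [0.5, -4.0, -2.6]
finger_gap: 0.126
```

Emit:
{"op": "arm_command", "data": {"targets": [[[0.0003,0,0,-0.03,0.0]]]}}

```text
t: 19.7
position: [616.8, 91.1, 100.7]
tcp_rot: [3.141, 0.0, 1.838]
ft_force: [2.0, -4.2, -1.6]
finger_gap: 0.127
```

Emit:
{"op": "arm_command", "data": {"targets": [[[0.0003,0,0,-0.02,0.0]]]}}

```text
t: 19.82
position: [616.7, 91.4, 100.7]
tcp_rot: [3.142, 0.0, 1.839]
ft_force: [1.6, -4.7, -1.6]
finger_gap: 0.132
```

Emit:
{"op": "arm_command", "data": {"targets": [[[0.0003,0,0,-0.02,0.0]]]}}

```text
t: 19.95
position: [616.6, 91.7, 100.7]
tcp_rot: [3.142, 0.0, 1.841]
ft_force: [0.3, -4.1, -1.2]
finger_gap: 0.13
```

Emit:
{"op": "arm_command", "data": {"targets": [[[0.0002,0,0,-0.02,0.0]]]}}

```text
t: 20.08
position: [616.6, 91.9, 100.7]
tcp_rot: [3.142, 0.0, 1.843]
ft_force: [1.2, -5.0, -1.5]
finger_gap: 0.13
```

Emit:
{"op": "arm_command", "data": {"targets": [[[0.0002,0,0,-0.02,0.0]]]}}

```text
t: 20.2
position: [616.5, 92.1, 100.7]
tcp_rot: [3.142, -0.0, 1.845]
ft_force: [1.8, -3.9, -1.7]
finger_gap: 0.13
```

Emit:
{"op": "arm_command", "data": {"targets": [[[0.0002,0,0,-0.02,0.0]]]}}

```text
t: 20.32
position: [616.4, 92.3, 100.7]
tcp_rot: [3.141, -0.0, 1.846]
ft_force: [2.2, -2.9, -0.5]
finger_gap: 0.126
```

```bash
python3 -c "
from h import *
where();prof();where()"
```

```text
t 20.32 theta 15.68 rad 140.06 z 100.73 yawerr 0.11 deg F tan -3.41 rad 1.28 z -0.54 M [-0.75 -0.34  0.1 ] rp [ 3.141 -0.   ]
from tip: along 115.39 outward -60.62
16.2:88.0 16.8:88.7 17.4:88.9 18.0:89.3 18.6:99.2 19.2:97.2 19.8:91.1 20.4:90.1 21.0:90.2 21.6:90.1 22.2:90.3 22.8:90.3 23.4:89.8 24.0:87.5 24.6:87.6 25.2:87.5 25.8:87.8 26.4:87.9 27.0:91.2 27.6:91.8 28.2:91.9 28.8:91.9 29.4:91.6 30.0:91.8 30.6:91.7 31.2:90.7 31.8:87.6 
red 780 [27.31 29.35 31.11]
t 20.38 theta 15.70 rad 140.06 z 100.72 yawerr 0.09 deg F tan -4.20 rad 0.30 z -2.28 M [-0.67 -0.31  0.05] rp [ 3.142 -0.   ]
from tip: along 115.43 outward -60.67
```

Emit:
{"op": "arm_command", "data": {"targets": [[[0.0003,0,0,-0.02,0.0]]]}}

```text
t: 20.5
position: [616.4, 92.6, 100.7]
tcp_rot: [3.142, -0.0, 1.848]
ft_force: [1.1, -3.6, -1.2]
finger_gap: 0.128
```

Emit:
{"op": "arm_command", "data": {"targets": [[[0.0003,0,0,-0.03,0.0]]]}}

```text
t: 20.62
position: [616.3, 92.9, 100.7]
tcp_rot: [3.142, 0.0, 1.851]
ft_force: [1.8, -3.3, -1.8]
finger_gap: 0.126
```

```bash
python3 -c "
from h import *
where()"
```

```text
t 20.62 theta 15.93 rad 140.07 z 100.72 yawerr 0.12 deg F tan -3.66 rad 0.79 z -1.79 M [-0.72 -0.38  0.08] rp [3.142 0.   ]
from tip: along 115.75 outward -61.12
```

Emit:
{"op": "arm_command", "data": {"targets": [[[0.0003,0,0,-0.02,0.0]]]}}

```text
t: 20.75
position: [616.3, 93.0, 100.7]
tcp_rot: [3.141, 0.0, 1.853]
ft_force: [3.0, -4.3, -1.5]
finger_gap: 0.132
```

Emit:
{"op": "arm_command", "data": {"targets": [[[0.0003,0,0,-0.02,0.0]]]}}

```text
t: 20.88
position: [616.3, 93.1, 100.8]
tcp_rot: [3.141, 0.001, 1.854]
ft_force: [3.0, -5.4, -2.1]
finger_gap: 0.129
```

```bash
python3 -c "
from h import *
where()"
```

```text
t 20.88 theta 16.00 rad 140.13 z 100.79 yawerr 0.24 deg F tan -6.04 rad 1.37 z -2.05 M [-1.08 -0.41  0.1 ] rp [3.141e+00 1.000e-03]
from tip: along 115.91 outward -61.24
```

Motion is stalling (0.1 mm for each 0.3 commanded) and the force and moment have jumped by about 40%. One more tiny step to confirm it is solid.

Emit:
{"op": "arm_command", "data": {"targets": [[[0.0003,0,0,0,0.0]]]}}

```text
t: 21.0
position: [616.2, 93.2, 100.8]
tcp_rot: [3.141, 0.001, 1.854]
ft_force: [1.8, -5.8, -3.2]
finger_gap: 0.128
```

```bash
python3 - <<'E'
from h import *
where()
p=prof();cv2.imwrite('pics/w7.png',cv2.resize(p['img'][60:320,140:420],None,fx=2,fy=2))
where()
E
```

```text
t 21.00 theta 16.04 rad 140.10 z 100.77 yawerr 0.21 deg F tan -6.04 rad 0.17 z -3.17 M [-1.17 -0.47  0.07] rp [3.141e+00 1.000e-03]
from tip: along 115.92 outward -61.32
16.8:88.5 17.4:88.5 18.0:89.3 18.6:94.3 19.2:98.9 19.8:91.4 20.4:90.3 21.0:90.2 21.6:90.2 22.2:90.3 22.8:90.2 23.4:90.0 24.0:88.7 24.6:87.7 25.2:87.7 25.8:87.5 26.4:87.8 27.0:91.5 27.6:91.8 28.2:91.8 28.8:91.8 29.4:91.9 30.0:91.8 30.6:91.8 31.2:90.9 31.8:87.8 
red 771 [27.36 29.42 31.11]
t 21.05 theta 16.02 rad 140.10 z 100.79 yawerr 0.22 deg F tan -6.26 rad 0.99 z -1.87 M [-1.13 -0.37  0.12] rp [3.141e+00 1.000e-03]
from tip: along 115.91 outward -61.30
```

View pics/w7.png

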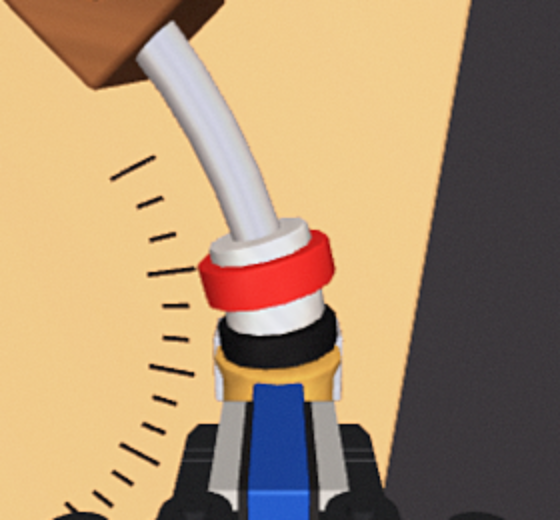

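The ring is home: its black body at (277,337) is against the sleeve at (277,310), the collar angle is unchanged (27.3°), and the push is 6.1 N. I'll ease off the wound-up push, lower by about the bore clearance, open, and withdraw straight up.

Emit:
{"op": "arm_command", "data": {"targets": [[[-0.0004,0,0.0003,0,0.0],[-0.0002,0,0.0004,0,0.0],[0,0,0,0,0.0]]], "force": 20}}

```text
t: 21.42
position: [616.3, 93.0, 100.3]
tcp_rot: [3.141, 0.0, 1.854]
ft_force: [0.4, -5.3, 0.6]
finger_gap: 0.128
```

```bash
python3 -c "
from h import *
where()"
```

```text
t 21.43 theta 15.99 rad 140.11 z 100.28 yawerr 0.25 deg F tan -5.24 rad -1.07 z 0.60 M [-0.87 -0.25  0.03] rp [3.141 0.   ]
from tip: along 115.87 outward -61.22
```

Emit:
{"op": "arm_command", "data": {"targets": [[[-0.0003,0,0,0,0.0],[0,0,0,0,0.0],[0,0,0,0,0.01],[0,0,0,0,0.014],[0,0,0,0,0.018],[0,0,0,0,0.025],[0,0,0,0,0.035],[0,0,0,0,0.035],[0,0,0,0,0.035]]]}}

```text
t: 22.55
position: [616.2, 92.9, 100.0]
tcp_rot: [-3.142, -0.0, 1.854]
ft_force: [0.1, 0.2, -0.8]
finger_gap: 0.405
```

Emit:
{"op": "arm_command", "data": {"targets": [[[0,0,-0.004,0,0.035],[0,0,-0.006,0,0.035],[0,0,-0.01,0,0.035],[0,0,-0.02,0,0.035],[0,0,-0.03,0,0.035],[0,0,-0.03,0,0.035],[-0.03,0,-0.02,0,0.035],[-0.04,0,0,0,0.035],[-0.04,0,0,0,0.035],[0,0,0,0,0.035],[0,0,0,0,0.035],[0,0,0,0,0.035]]]}}

```text
t: 24.05
position: [646.7, -11.6, 220.3]
tcp_rot: [3.141, -0.0, 1.855]
ft_force: [-0.4, -0.2, -0.2]
finger_gap: 0.407
```

```bash
python3 - <<'E'
from h import *
s=r.observe();print(s['t'],s['position'],s['ft_force'])
p=prof();cv2.imwrite('pics/w8.png',cv2.resize(p['img'][40:340,80:480],None,fx=2,fy=2))
W=cloud(p);h=cv2.cvtColor(p['img'],cv2.COLOR_BGR2HSV).astype(int)
d=W[...,:2]-C;ang=np.degrees(np.arctan2(d[...,1],d[...,0]));rad=np.hypot(d[...,0],d[...,1])
b=(abs(h[...,0]-110)<15)&(h[...,1]>120)&(abs(rad-140)<30)&(W[...,2]>120)&(W[...,2]<145)
print('tab top ang',np.percentile(ang[b],[3,50,97]),np.median(W[b],0),np.median(rad[b]))
E
```

```text
24.05 [646.74130665 -11.58947248 220.33861827] [-0.43463063 -0.19818901 -0.23041677]
6.0:81.2 6.6:81.4 7.2:81.7 7.8:81.3 8.4:81.8 9.0:82.4 9.6:89.0 10.2:90.7 10.8:97.4 11.4:98.0 12.0:88.5 12.6:87.4 13.2:86.5 13.8:86.5 14.4:86.1 15.0:86.3 15.6:85.4 16.2:85.9 16.8:85.7 17.4:85.0 18.0:86.0 18.6:87.2 19.2:86.8 19.8:86.8 20.4:87.6 21.0:88.8 21.6:88.6 22.2:88.7 22.8:89.0 23.4:90.2 24.0:88.1 24.6:87.9 25.2:87.7 25.8:87.8 26.4:87.9 27.0:91.4 27.6:91.8 28.2:90.9 
red 90 [25.65 27.32 28.24]
tab top ang [11.8129672  15.88481723 19.96602621] [615.52880453  92.5935211  133.25614011] 139.2892046399375
```

View pics/w8.png

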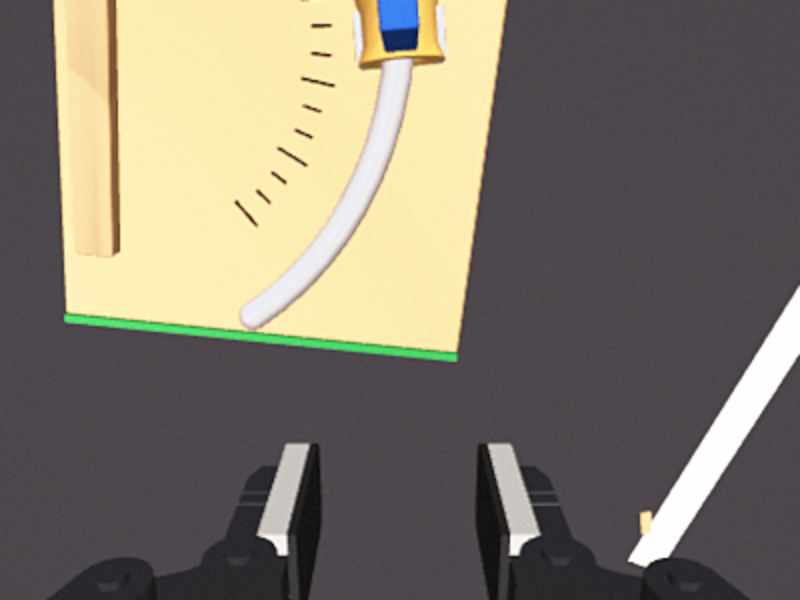

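The slider hangs at 15.9°, upright and unmoved since release. One last view with the ring in frame.

Emit:
{"op": "arm_command", "data": {"targets": [[[0.04,0,-0.02,0,0.035],[0.05,0,-0.02,0,0.035],[0.05,0,-0.02,0,0.035],[0,0,0,0,0.035],[0,0,0,0,0.035],[0,0,0,0,0.035]]]}}

```text
t: 24.85
position: [607.8, 120.7, 279.1]
tcp_rot: [-3.14, 0.0, 1.853]
ft_force: [0.3, -0.4, -0.7]
finger_gap: 0.408
```

```bash
python3 - <<'E'
from h import *
s=r.observe();print(s['t'],s['position'],s['ft_force'])
p=prof();cv2.imwrite('pics/w9.png',cv2.resize(p['img'][90:330,160:420],None,fx=2.4,fy=2.4,interpolation=2))
E
```

```text
24.85 [607.77983632 120.74713224 279.09123989] [ 0.26398808 -0.44887397 -0.69493214]
11.4:89.9 12.0:95.1 12.6:88.0 13.2:87.4 13.8:87.2 14.4:86.5 15.0:86.7 15.6:85.9 16.2:91.2 16.8:94.3 17.4:86.3 18.0:86.9 18.6:89.0 19.2:97.8 19.8:88.7 20.4:89.7 21.0:89.9 21.6:90.2 22.2:90.1 22.8:90.4 23.4:89.6 24.0:88.2 24.6:87.4 25.2:87.5 25.8:87.8 26.4:87.9 27.0:92.0 27.6:92.0 28.2:91.9 28.8:91.6 29.4:92.1 30.0:92.0 30.6:91.7 31.2:90.6 31.8:87.9 
red 167 [27.53 29.37 31.07]
```

View pics/w9.png

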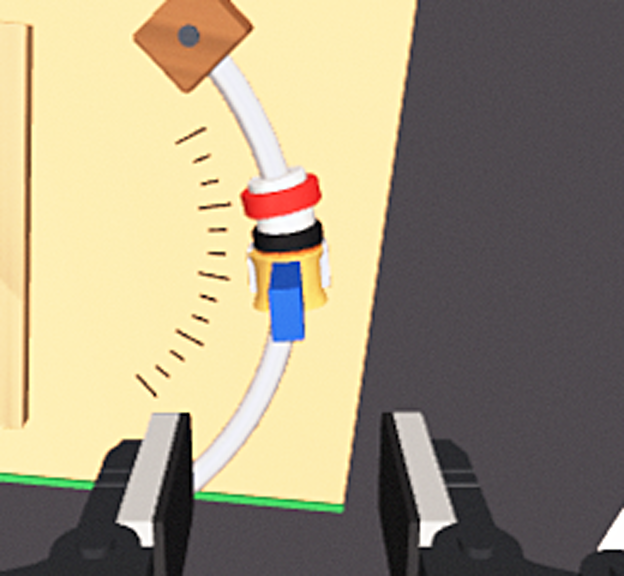

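The brass slider at (288,280) touches the ring's thin orange edge at (288,252). The black ring at (288,236) sits against the sleeve, the red collar at (282,195) is unmoved, and the gripper is clear. Handing in.

```bash
python3 -c "
from rig import r
print(r.sign_off())"
```

```text
the job is handed in; nothing more can be done
None
```

The job is handed in at about 25 s of the 72 s allowed. I picked up the smallest of the three look-alike sliders by its blue tab, threaded it onto the rod and followed the bend. It pushed the ring along at about 3.5–4 N until the push rose to about 6.1 N and the arm stalled. I then eased off, lowered the slider onto the rod, let go and withdrew.

**Last checks:**
- **Slider:** it hangs upright and has stayed where I released it. In the last picture it touches the ring's orange face.
- **Ring:** it sits against the grey sleeve. I felt it come home about 3 mm farther along than the depth images suggested.
- **Red stop:** its face read 27.2–27.5° before and after. That is a shift of at most 0.7 mm, within measurement noise and under the 2.5 mm limit.
- **Forces:** readings were under 7 N at each move's end, with no sign of binding.
- **Other objects:** I kept clear of the glue bottle, tape roll and moulding, but did not photograph them again at the end.

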